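# Free the cam-locked slide of a flanging fixture and push it home

## Robot

A 6-joint arm with a two-finger parallel gripper is mounted at the origin on the work surface. World frame = base frame: x ahead of the robot, y to its left, z up, the work surface at z = 0. Lengths are in mm, angles in rad, forces in N, time in s.
With the tool pointing down it reaches from about 275 to 825 mm from the base axis. Payload 5.2 kg.
Tool frame: the origin (TCP) lies at the very end of the fingers, on their centre line; the grasp point (between the pads) lies 19 mm behind it; z points along the fingers, y is the direction in which the jaws open and shut (so a half turn about z gives the same grasp; the last joint's range is limited). The gripper opens to 93 mm and grips with 3 to 60 N. Pads are 15 mm wide; open, the fingers measure 128 mm over their backs; the gripper's body (75 mm by 188 mm) begins 65 mm behind the grasp point.
Start: joints at [1.119, 0.259, 1.535, -0, 1.348, -0.203], TCP at [135.41, 533.075, 218.653] pointing down, gripper open.
Joint ranges: [-3.14, 3.14], [-0.91, 2.08], [0.19, 2.58], [-1.22, 4.36], [0.22, 2.71], [-3.12, 3.12]. Speed limits (rad/s): [2.57, 2.57, 3.14, 3.14, 3.14, 3.14].

## Interface

Orientations are given as [roll, pitch, yaw] about the fixed x, y, z axes, in that order (R = Rz(yaw) Ry(pitch) Rx(roll)).
In Python, from bench import robot gives the robot as it stands. The module is installed in compiled form; this text tells all that it offers. Calls block until the motion is done:
- robot.move_ptp(position, orientation): joint-space move of the TCP to a pose.
- robot.move_linear(position, ori=None, speed=150, f_stop=None): straight line of the TCP; ori=None keeps the orientation; speed is the mean speed in mm/s. With f_stop (N) it stops when the force on the tool has changed by that much, and returns True; else False.
- robot.move_j(angles): joint-space move.
- robot.move_gripper(opening): opening from 0.0 (shut) to 1.0 (fully open); the grip force is fixed at half the most; returns when the fingers have stopped.
- robot.sleep(seconds).
- robot.inverse_kinematics(position, orientation): joint angles nearest the present ones, or None.
- robot.get_image(name): name is "side" or "top" or "wrist"; returns a dict with "img" (480x640x3 uint8, blue, green, red), "fovy" (degrees; the focal length in pixels is half the picture's height over the tangent of half this angle, whatever the lens; pixels are square), "cx", "cy" (the principal point, pixels), "eye" and "orientation" of the camera in the world. Camera axes: x right, y down, z forward; pixel columns grow to the right and rows downward; lengths in mm; the calibration is good to about 2 mm. A picture is of the moment at which its call begins. There is no depth.
A pose or a line that the arm cannot do raises robot.MotionError and nothing moves.
- robot.hand_in(): hands the job in, once; it reports no verdict.
Readings, each from a call of its own:
- robot.current_t(): time.
- robot.current_qpos(): joint angles.
- robot.current_joint_vel(): joint speeds.
- robot.current_joint_efforts(): joint torques, N m.
- robot.current_tcp_pos(): TCP position.
- robot.current_eef_rot(): TCP orientation.
- robot.current_contact_force(): force on the tool from outside, world axes, zero at the start.
- robot.current_ft_torque(): the same for the moment, N m.
- robot.current_gripper_width(): opening from 0.0 (shut) to 1.0 (fully open).
Only numpy, scipy, OpenCV 4.12 (cv2) and the standard library are available. Lean on these libraries where they do the work, as an engineer would, in place of code of your own. Each camera call takes 0.05 s, during which the arm holds its last target.

## Task

On the sheet-metal fixture an eccentric cam locks the slide back: with your fingertips push the knob of the cam's handle round until the handle points straight forward, along the slide's direction of travel and towards the end with the wooden former, which brings the cam's low point to the slide's roller. Only after that, push the slide's upright plate from behind until the slide is fully home, its nose up against the sheet in front of the former. Only push: do not take the knob or the plate between the fingers, and leave the loose things lying about where they are.

Things in the scene. Friction and masses are not known exactly. Their poses are not given: they have to be found in the camera images.
- fixture: dark steel base plate, 270 x 270 x 12 mm, fixed to the bench. Origin on the bench surface; +x is 'forward' (the slide's travel, from push plate to wooden former), +y left of that, z up. In this frame the plate spans x -130..140, y -130..140 mm; the slide runs along y = -30 mm; the cam's pivot stands at x 0, y +40 mm.
- former (a point): top centre of the fixed wooden former block at the forward end of the fixture, 72 mm above the bench; block 36 mm along the travel, 90 mm across. An upright aluminium sheet, 100 mm wide, up to 87 mm above the bench, stands against its rear face; the slide's nose comes up to it.
- cam (a joint): cam angle (rad) about an upright pivot, growing counter-clockwise from above. 0: handle straight forward (fixture +x), low point facing the slide's roller, slide free; 1.57: handle to fixture +y; towards 3 the high point faces the roller. Turns from -0.6 to 2.8, starts at 1.9 to 2.6, so turn it clockwise. Stays where left; takes 5 to 6 N sideways at the knob.
- cam_pivot (a point): on the cam's pivot axis, 50 mm above the bench (bolt head up to 54 mm). The cam is a steel disc 64 mm across, 14..32 mm above the bench, pivoted 14 mm off-centre; the handle is a flat steel bar over its high side, 14 mm wide, 34..44 mm above the bench.
- cam_knob (a point): middle of the upright black cylindrical knob at the handle's outer end, 75 mm from the pivot axis, 70 mm above the bench; the knob is 20 mm across and spans 44..96 mm above the bench
- slide (a joint): travel of the slide (m): 0 fully back, grows forward (fixture +x), 0.028 fully home at its hard stop. Starts at 0 to 2 mm. Stays where it is left; takes 3 to 4 N to move once the cam is low. Before that, after some play, its roller is stopped short by the cam.
- push_plate (a point): centre of the slide's upright aluminium plate at its rear end, 55 mm above the bench; plate 12 mm thick along the travel, 50 mm wide, 25..85 mm above the bench. Its rear face, 6 mm behind this point, is pushed; only bare base plate lies behind it. The slide's other parts (bar, and the arm with roller reaching to the cam) stay below 34 mm.
- dolly: bystander, to be left alone: domed steel hand dolly, 44 mm across, 32 mm high, standing on the fixture's base plate; origin at the centre of its underside
- collar: bystander, to be left alone: steel collar, 32 mm across, 18 mm high, standing on the base plate; origin at the centre of its underside
- mallet: bystander, to be left alone: hammer lying on the bench, 260 mm long, handle towards its -x; origin on its underside
- spanner: bystander, to be left alone: wrench lying on the bench, 180 mm long; origin on its underside
- spray: bystander, to be left alone: plain aluminium can, 52 mm across, 125 mm tall; origin at the centre of its underside
- bracket: bystander, to be left alone: folded sheet-steel angle, 80 x 50 mm, 50 mm high; origin at the centre of its underside
- tape: bystander, to be left alone: roll of brown tape lying flat, 90 mm across, 25 mm high; origin at the centre of its underside

How it is judged:
By the outcome, as a careful person would: the job done as asked, in the order asked, and still so for the second after the job is handed in, with the robot touching nothing.
It also fails if it takes over 54 s, if anything falls off the work surface, if the arm or the gripper's body presses on something with over 40 N, if the wrist force passes 120 N, or if a joint passes its speed limit or range.

## Working session

There is one attempt and no reset: what is moved stays moved. The work goes in short steps, each a Python script; the robot and the scene stay as the last script left them, time stands still between calls to the robot, and variables do not carry over. Pictures are saved under pics/ and viewed, and the job is handed in when it is done.

```bash
mkdir -p pics
python3 - <<'E'
from bench import robot
import cv2
for n in("top","side","wrist"):
    d=robot.get_image(n); cv2.imwrite(f"pics/{n}0.png",d["img"]); print(n,d["fovy"],d["cx"],d["cy"],d["eye"],d["orientation"])
print(robot.current_t(),robot.current_eef_rot())
E
```

```text
top 45.96709428421871 323.0627607386579 236.78496586668422 [ 397.9806975    90.68938277 1463.05849258] [-3.02098657 -0.01701754 -1.56541039]
side 42.362153320515816 306.97151509957064 232.35736236934815 [376.37527927 896.13880919 930.64741688] [-2.37151422  0.01147163 -2.87802608]
wrist 59.57837257997296 304.2219916071915 244.13103954925194 [ 61.28865629 551.30520292 384.98181504] [2.86664184e+00 1.45168929e-03 1.32307344e+00]
0.15 [-3.14022073e+00 -2.40473180e-04  2.89278022e+00]
```

View pics/top0.png

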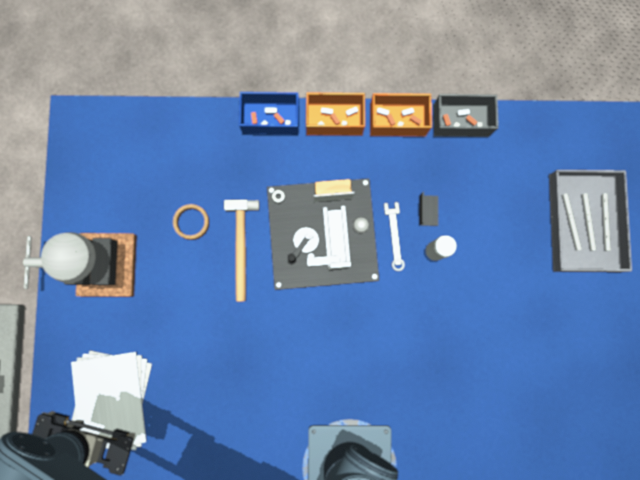

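View pics/side0.png

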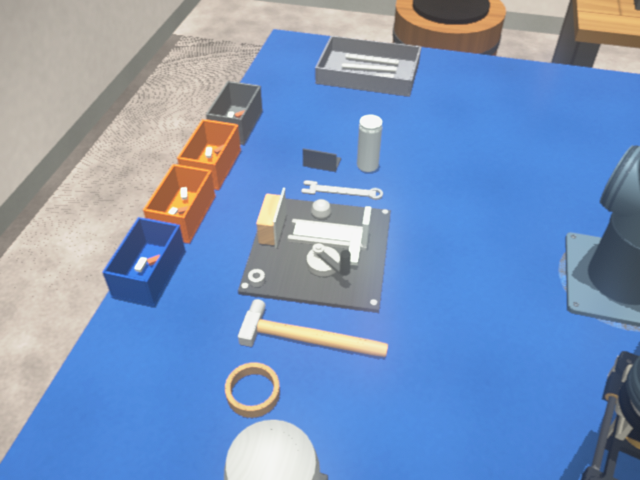

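View pics/wrist0.png

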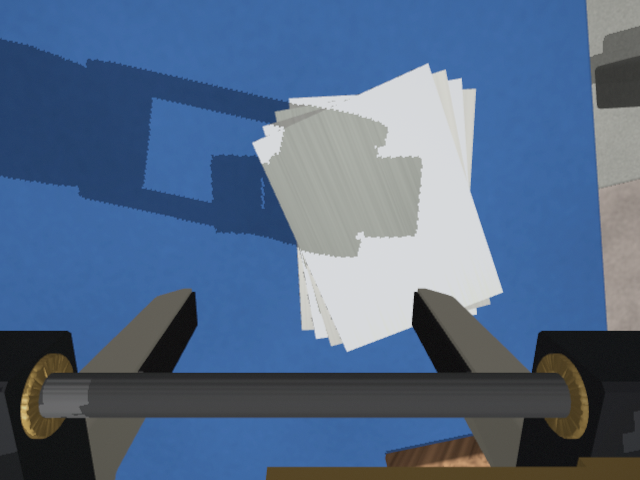

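The top view shows the fixture at about px (268–378, 180–290). The former is at the top (334,187), the cam at (305,240), the knob near (292,259) and the push plate near (338,266). I'll zoom in to get precise pixels.

```bash
cat > h.py <<'E'
import numpy as np, cv2
from scipy.spatial.transform import Rotation as R
def ray(d,u,v):
    f=240/np.tan(np.radians(d["fovy"]/2)); r=R.from_euler('xyz',d["orientation"]).as_matrix()
    return np.array(d["eye"]), r@np.array([(u-d["cx"])/f,(v-d["cy"])/f,1])
def at_z(d,u,v,z):
    e,r=ray(d,u,v); return e+r*(z-e[2])/r[2]
def proj(d,p):
    f=240/np.tan(np.radians(d["fovy"]/2)); r=R.from_euler('xyz',d["orientation"]).as_matrix()
    q=(np.atleast_2d(p)-d["eye"])@r; return np.c_[d["cx"]+f*q[:,0]/q[:,2],d["cy"]+f*q[:,1]/q[:,2]]
E
python3 - <<'E'
import cv2
a=cv2.imread("pics/top0.png")[170:300,255:395]; cv2.imwrite("pics/topz.png",cv2.resize(a,None,fx=4.5,fy=4.5,interpolation=cv2.INTER_CUBIC))
a=cv2.imread("pics/side0.png")[180:315,235:400]; cv2.imwrite("pics/sidez.png",cv2.resize(a,None,fx=4.4,fy=4.4,interpolation=cv2.INTER_CUBIC))
E
```

```text
(no output)
```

View pics/topz.png

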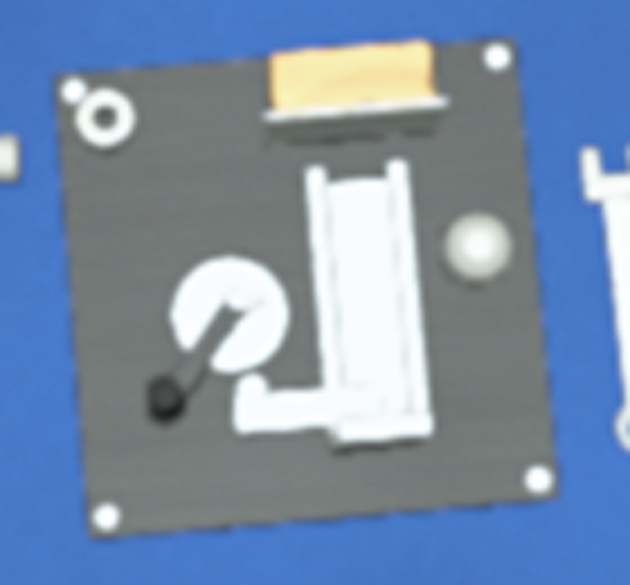

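View pics/sidez.png

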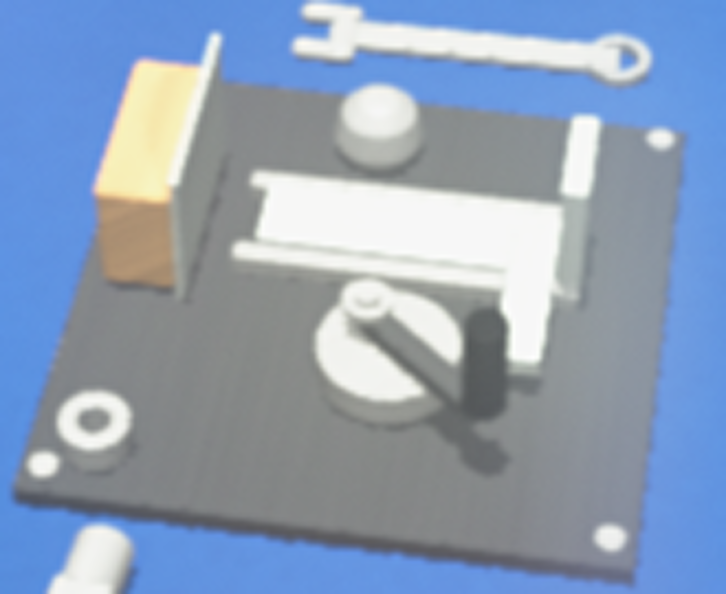

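```bash
cat > fit.py <<'E'
from bench import robot
from h import *
from scipy.optimize import least_squares
T=robot.get_image("top"); S=robot.get_image("side")
tz=lambda x,y:(255+(x+.5)/4.5-.5,170+(y+.5)/4.5-.5); sz=lambda x,y:(235+(x+.5)/4.4-.5,180+(y+.5)/4.4-.5)
C=np.array([[140,140,12],[140,-130,12],[-130,-130,12],[-130,140,12]],float)
tp=np.array([tz(57,76),tz(514,38),tz(555,497),tz(93,538)])
sp=np.array([sz(15,490),sz(686,133),sz(634,572)]);CS=C[[0,2,3]]
def w(p,q): 
    c,s=np.cos(p[2]),np.sin(p[2]); q=np.atleast_2d(q); return np.c_[p[0]+c*q[:,0]-s*q[:,1],p[1]+s*q[:,0]+c*q[:,1],q[:,2]]
f=lambda p:np.r_[(proj(T,w(p,C))-tp).ravel(),(proj(S,w(p,CS))-sp).ravel()]
for nm,g in (("top",lambda p:f(p)[:8]),("side",lambda p:f(p)[8:]),("both",f)):
    r=least_squares(g,[520,130,0.]); print(nm,r.x.round(3),r.fun.round(1))
p=r.x
inv=lambda P:np.array([[np.cos(p[2]),np.sin(p[2])],[-np.sin(p[2]),np.cos(p[2])]])@(P[:2]-p[:2])
print("knob top(top cam)",inv(at_z(T,*tz(165,397),96)), "knob top (side)",inv(at_z(S,*sz(488,315),96)))
print("collar",inv(at_z(T,*tz(106,117),30)),"dolly",inv(at_z(T,*tz(479,246),28)), "bolt",inv(at_z(S,*sz(366,298),54)))
print("plate top",inv(at_z(T,*tz(332,432),85)),inv(at_z(T,*tz(432,424),85)),inv(at_z(S,*sz(585,120),85)), inv(at_z(S,*sz(577,192),85)))
for n,q in dict(pivot=[0,40,50],knobhome=[75,40,70],plate=[-85,-30,55]).items(): print(n,w(p,q))
E
python3 fit.py
```

```text
top [5.79711e+02 6.32310e+01 9.10000e-02] [-0.9 -0.5  0.5 -0.4  1.4  0.5 -1.1  0.4]
side [5.80221e+02 6.91850e+01 9.20000e-02] [-1.1  0.   0.4 -0.4  0.7  0.1]
both [5.80089e+02 6.58590e+01 8.90000e-02] [-1.8 -0.8 -0.4 -0.5  0.3  0.4 -2.2  0.1 -0.5 -1.4  0.8 -1.4  0.9 -1.2]
knob top(top cam) [-60.83535029  84.90744464] knob top (side) [-56.65543928  85.25656201]
collar [107.57787705 108.19557418] dolly [ 16.332341   -97.78924098] bolt [ 0.93209246 45.72135972]
plate top [-86.31630271  -3.39612568] [-86.48090285 -57.84998437] [-83.21327192 -49.50780078] [-84.6140968   -3.39030369]
pivot [[576.51513294 105.69890877  50.        ]]
knobhome [[651.21509698 112.40080197  70.        ]]
plate [[498.11027402  28.38346336  55.        ]]
```

Top and side fits disagree by about 6 mm in y. I'll shut the fingers and look with the wrist camera from close up to settle it.

Run:
```python
from bench import robot
import numpy as np, cv2, pickle
robot.move_gripper(0.0)
robot.move_ptp([480,75,270],[np.pi,0,np.pi])
d=robot.get_image("wrist"); cv2.imwrite("pics/w1.png",d["img"]); pickle.dump(d,open("w1.pkl","wb")); print(d["eye"],d["orientation"],robot.current_t(),robot.current_qpos(),robot.current_contact_force())
```

```text
[403.51771207  75.43565944 437.00423343] [ 2.86640315e+00 -4.38601280e-04  1.57270837e+00] 3.8167 [-7.36291479e-02  1.10296423e-01  1.59323391e+00  2.81152052e-04
  1.43812204e+00 -1.64559055e+00] [-0.19031505  0.63323836  0.25594084]
```

View pics/w1.png

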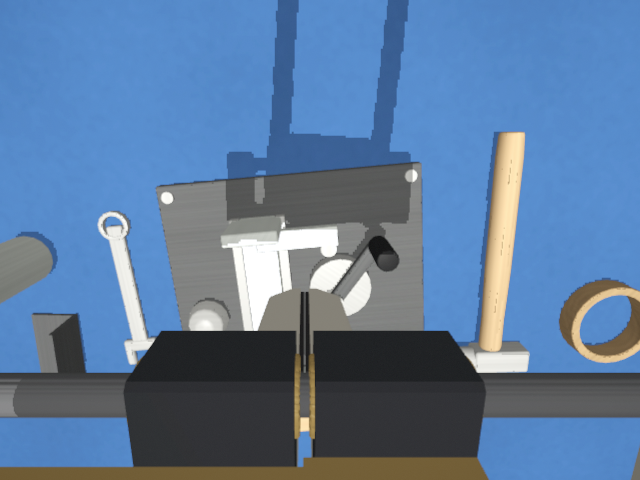

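Run:
```python
import cv2
a=cv2.imread("pics/w1.png")[150:310,150:440]; cv2.imwrite("pics/w1z.png",cv2.resize(a,None,fx=2.75,fy=2.75,interpolation=cv2.INTER_CUBIC))
```

```text
(no output)
```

View pics/w1z.png

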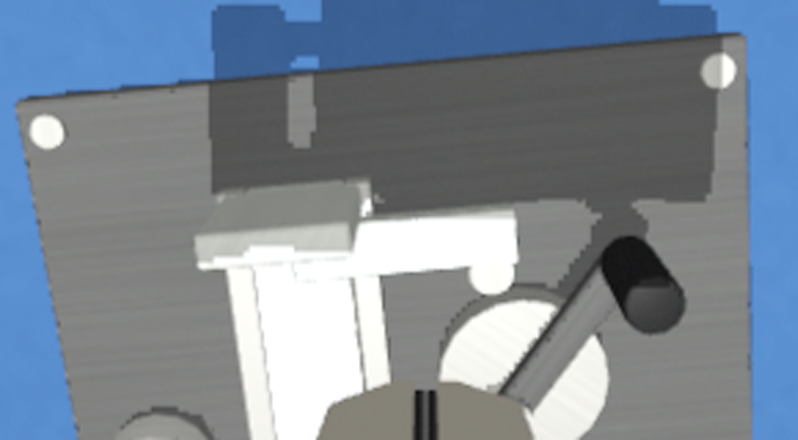

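Run:
```python
import pickle
from h import *
d=pickle.load(open("w1.pkl","rb"))
z=lambda x,y:(150+(x+.5)/2.75-.5,150+(y+.5)/2.75-.5)
a=at_z(d,*z(20,102),12);b=at_z(d,*z(742,36),12); e=b-a; print("RR",a,"RL",b,np.linalg.norm(e)); yaw=np.arctan2(-e[0],e[1]); print(yaw)
ex=np.array([np.cos(yaw),np.sin(yaw)]);ey=np.array([-ex[1],ex[0]])
# edge points left & right
for q in((752,440),(80,440)): print("edge",((at_z(d,*z(*q),12)-(a+b)/2)[:2]@np.c_[ex,ey]))
m=(a+b)[:2]/2; o=m+130*ex-5*ey; print("origin",o)
fx=lambda P:(P[:2]-o)@np.c_[ex,ey]
print("knob",fx(at_z(d,*z(656,306),96)),"plate rear top",fx(at_z(d,*z(197,237),85)),fx(at_z(d,*z(356,222),85)))
s=at_z(d,*z(46,131),13),at_z(d,*z(718,71),13);print("screws",fx(s[0]),fx(s[1]))
```

```text
RR [463.3483833  -73.59780863  12.        ] RL [438.87781558 190.82568802  12.        ] 265.55337366219635
0.09228025374174884
edge [160.29596289 134.24433879]
edge [ 135.93974156 -133.94289545]
origin [581.02072188  65.61462771]
knob [-58.56386529  87.77258864] plate rear top [-90.76650378 -53.63423993] [-91.07952253  -3.16326198]
screws [-118.62810282 -119.81602122] [-118.2706912   128.58227214]
```

Wrist view: rear plate corners at about (157,187) and (420,163), knob top at about (388,261). It gives origin (581,66) and yaw 0.092, which agrees with the combined fit. Knob radius is 75.6 mm (expected 75) at angle ≈2.46, and the plate's rear face is at x=-91. Next I'll approach the knob from behind.

```bash
cat > m.py <<'E'
from bench import robot
from h import *
O=np.array([580.9,66.4]);Y=0.0915
def W(x,y,z):
    c,s=np.cos(Y),np.sin(Y); return [O[0]+c*x-s*y,O[1]+s*x+c*y,z]
def F(P):
    c,s=np.cos(Y),np.sin(Y); q=np.array(P[:2])-O; return np.array([c*q[0]+s*q[1],-s*q[0]+c*q[1]])
def pose(th,d,z,r=75):
    t=np.array([np.sin(th),-np.cos(th)]); k=np.array([r*np.cos(th),40+r*np.sin(th)])-d*t
    yaw=Y+th-np.pi/2+np.pi
    return W(k[0],k[1],z),[np.pi,0,(yaw+np.pi)%(2*np.pi)-np.pi]
E
python3 - <<'E'
from m import *
for th in(2.457,1.5,.5,0): print(th,np.round(robot.inverse_kinematics(*pose(th,20,60)),2))
p,o=pose(2.457,34,160); robot.move_ptp(p,o)
p,o=pose(2.457,34,60); robot.move_linear(p,speed=100)
p,o=pose(2.457,10,60); print(robot.move_linear(p,speed=30,f_stop=3))
P=robot.current_tcp_pos(); f=F(P); th=2.457; print(P,f,robot.current_contact_force())
print("d:",-(f-[75*np.cos(th),40+75*np.sin(th)])@[np.sin(th),-np.cos(th)],robot.current_t(),robot.current_qpos())
d=robot.get_image("side"); cv2.imwrite("pics/s1.png",cv2.resize(d["img"][150:350,200:440],None,fx=3,fy=3))
E
```

```text
2.457 [ 0.04  0.37  1.81  0.    0.96 -2.51]
1.5 [ 0.12  0.47  1.65  0.    1.03 -1.47]
0.5 [ 0.08  0.57  1.47  0.    1.1  -0.51]
0 [ 0.03  0.59  1.43 -0.    1.12 -0.06]
True
[504.16377386 132.55506825  59.74256533] [-70.37047694  72.88989938] [0.42592128 0.11696252 0.68590688]
d: 19.02026032005701 6.3667 [ 4.31683073e-02  3.72902884e-01  1.80613478e+00 -4.16739518e-04
  9.63632147e-01 -2.50549457e+00]
```

View pics/s1.png

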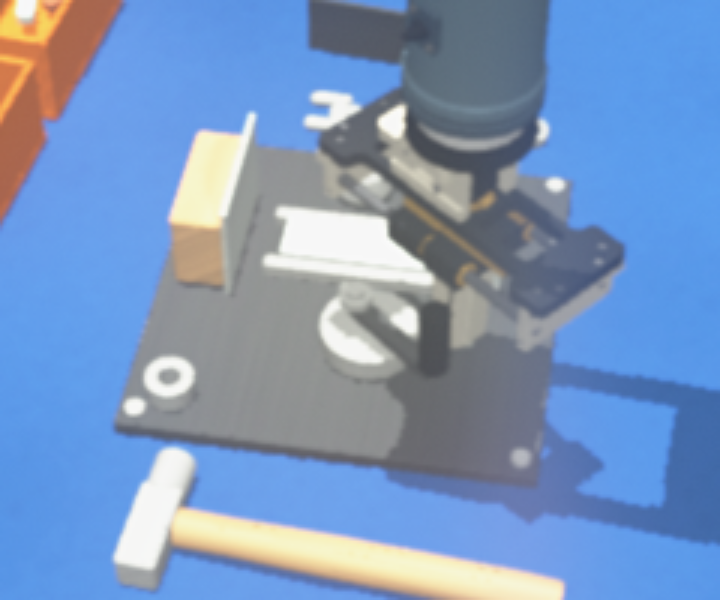

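The fingers are behind the knob (about (433,340) in the crop) and contact came at d≈19 mm, where about 17.5 was expected. Now I'll push round the arc.

Run:
```python
from m import *
for th in np.linspace(2.4,0.0,14):
    p,o=pose(th,17.5,60)
    s=robot.move_linear(p,o,speed=45,f_stop=30)
    f=robot.current_contact_force(); c=np.cos(Y);sn=np.sin(Y)
    print(round(th,2),s,f.round(1),round(robot.current_t(),1))
    if s: break
print(F(robot.current_tcp_pos()))
d=robot.get_image("side"); cv2.imwrite("pics/s2.png",cv2.resize(d["img"][150:350,200:440],None,fx=3,fy=3))
```

```text
2.4 False [-3.3 -1.6 -1. ] 6.7
2.22 False [-3.  -1.2 -2.9] 7.2
2.03 False [-3.  -2.3 -3.7] 7.7
1.85 False [-3.2 -1.2 -2.5] 8.1
1.66 False [-3.5 -1.7 -2.8] 8.6
1.48 False [-1.8 -0.5 -2.9] 9.1
1.29 False [-2.8  1.1 -3. ] 9.5
1.11 False [-3.8  1.2 -2. ] 10.0
0.92 False [-2.3  1.9 -1.9] 10.4
0.74 False [-2.6  3.  -3.4] 10.9
0.55 False [ 0.4  3.9 -1.4] 11.4
0.37 False [-0.1  2.9 -2.1] 11.8
0.18 False [ 1.8  3.3 -0.5] 12.3
0.0 False [ 0.9  2.2 -1.2] 12.8
[75.57964783 57.3306264 ]
```

View pics/s2.png

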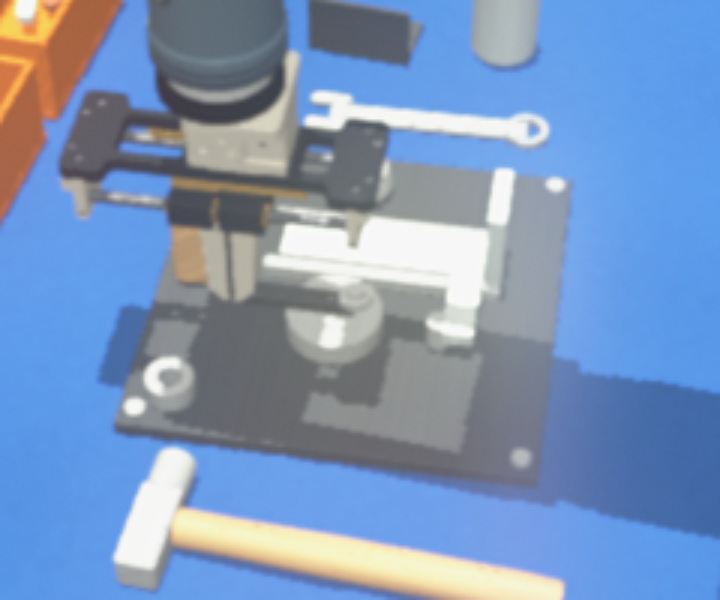

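The handle now appears to run straight forward, with the knob at the fingertips near (232,290). I'll back off and check.

Run:
```python
from m import *
p,o=pose(0,45,60); robot.move_linear(p,o,speed=120)
p,o=pose(0,45,170); robot.move_linear(p,o,speed=150)
robot.move_ptp(W(-135,-30,170),[np.pi,0,Y-np.pi])
for n,c in(("top",(170,300,255,395)),("side",(170,315,230,400))):
    d=robot.get_image(n); a=d["img"][c[0]:c[1],c[2]:c[3]]; cv2.imwrite(f"pics/{n}3.png",cv2.resize(a,None,fx=4,fy=4,interpolation=cv2.INTER_CUBIC))
print(robot.current_t())
```

```text
15.8083
```

View pics/top3.png

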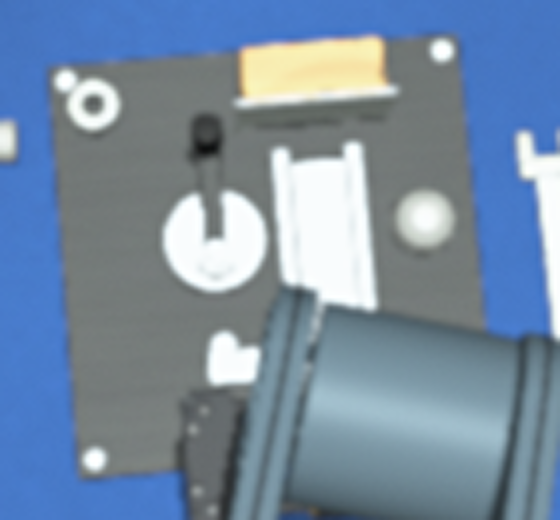

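View pics/side3.png

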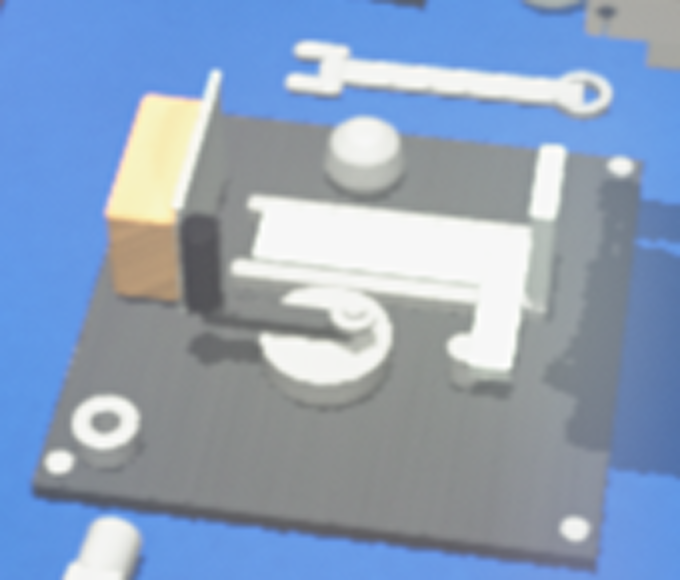

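Run:
```python
from m import *
T=robot.get_image("top");S=robot.get_image("side")
t=lambda x,y:(255+(x+.5)/4-.5,170+(y+.5)/4-.5); s=lambda x,y:(230+(x+.5)/4-.5,170+(y+.5)/4-.5)
kt=F(at_z(T,*t(206,128),96)); ks=F(at_z(S,*s(203,222),96)); bs=F(at_z(S,*s(353,309),54)); bt=F(at_z(T,*t(216,258),54))
print(kt,ks,bs,bt)
for k,b in((kt,bt),(ks,bs)): v=k-b; print(np.hypot(*v),np.arctan2(v[1],v[0]))
# predictions for angles
for th in(-.1,0,.1): 
    print(th,proj(T,W(75*np.cos(th),40+75*np.sin(th),96)),proj(S,W(75*np.cos(th),40+75*np.sin(th),96)),proj(S,W(0,40,54)))
print(t(206,128),s(203,222),s(353,309))
```

```text
[73.13079565 37.37957188] [73.35287459 38.27589818] [ 0.21127189 44.02333647] [-2.09605666 37.84403081]
75.22828610377718 -0.0061740325692381005
73.36707089991575 -0.07841846545737076
-0.1 [[308.053906   200.86436186]] [[280.32755797 222.93155271]] [[318.31444525 245.3787137 ]]
0 [[304.99642819 200.96360168]] [[279.34290997 225.66271529]] [[318.31444525 245.3787137 ]]
0.1 [[301.96318994 201.36303331]] [[278.73794818 228.46285163]] [[318.31444525 245.3787137 ]]
(306.125, 201.625) (280.375, 225.125) (317.875, 246.875)
```

Both views put the handle near zero (-0.01 and -0.08), with an uncertain side calibration. A wrist view overhead will settle it.

Run:
```python
from m import *
import pickle
robot.move_ptp(W(100,40,230),[np.pi,0,Y-np.pi])
d=robot.get_image("wrist"); pickle.dump(d,open("w4.pkl","wb")); cv2.imwrite("pics/w4.png",cv2.resize(d["img"][20:300,200:480],None,fx=2.1,fy=2.1,interpolation=cv2.INTER_CUBIC))
print(robot.current_t())
```

```text
16.95
```

View pics/w4.png

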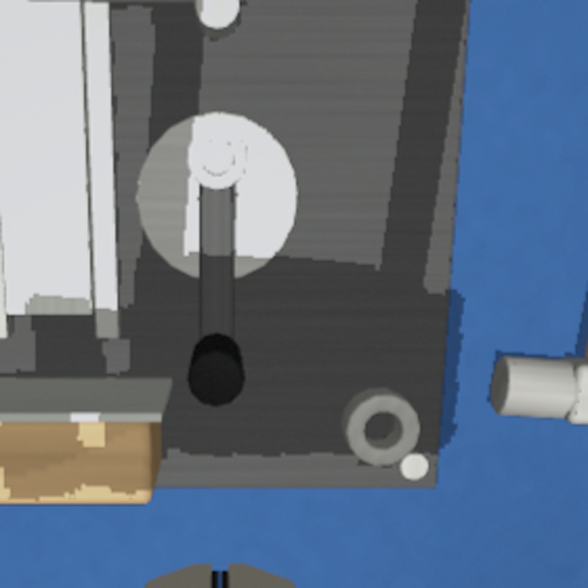

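Run:
```python
from m import *
import pickle
d=pickle.load(open("w4.pkl","rb"))
z=lambda x,y:(200+(x+.5)/2.1-.5,20+(y+.5)/2.1-.5)
G=lambda x,y,h:F(at_z(d,*z(x,y),h))
b=G(217,158,54);k=G(216,377,96); print("bolt",b,"knob",k,np.arctan2(*(k-b)[::-1]))
h1=(G(201,190,44)+G(235,190,44))/2;h2=(G(202,330,44)+G(234,330,44))/2;print("handle",np.arctan2(*(h2-h1)[::-1]))
a=G(466,40,12);c=G(437,487,12);e=G(165,486,12);print("corner",c,"left edge dir",np.arctan2(*(c-a)[::-1]),"front edge",np.arctan2(*(c-e)[::-1])-np.pi/2, "sheet",np.arctan2(*(G(163,417,87)-G(2,413,87))[::-1])-np.pi/2)
```

```text
bolt [-0.2930331  38.75877467] knob [73.76744755 38.555965  ] -0.002738426238669368
handle 0.0006568391878720094
corner [138.40188503 139.00758187] left edge dir 0.005747430141797647 front edge -0.002712748013584676 sheet -0.02425719111555935
```

The wrist view shows the handle straight forward: the handle edges give 0.001 rad and bolt to knob gives -0.003. Next is the slide push.

Run:
```python
from m import *
o=[np.pi,0,Y-np.pi]
robot.move_ptp(W(-130,-30,150),o)
robot.move_linear(W(-130,-30,57),o,speed=100)
print(robot.move_linear(W(-85,-30,57),o,speed=30,f_stop=3),F(robot.current_tcp_pos()),robot.current_contact_force())
x=F(robot.current_tcp_pos())[0]
print(robot.move_linear(W(x+36,-30,57),o,speed=20,f_stop=16),F(robot.current_tcp_pos())-[x,0],robot.current_contact_force(),robot.current_t())
d=robot.get_image("side"); a=d["img"][170:315,230:400]; cv2.imwrite("pics/side5.png",cv2.resize(a,None,fx=4,fy=4,interpolation=cv2.INTER_CUBIC))
```

```text
True [-98.34710982 -29.97356187] [ 0.16939407 -0.15795629 -0.08413528]
True [ 25.57078239 -29.66579512] [-0.4800027   0.94076083 -1.26098693] 21.3833
```

View pics/side5.png

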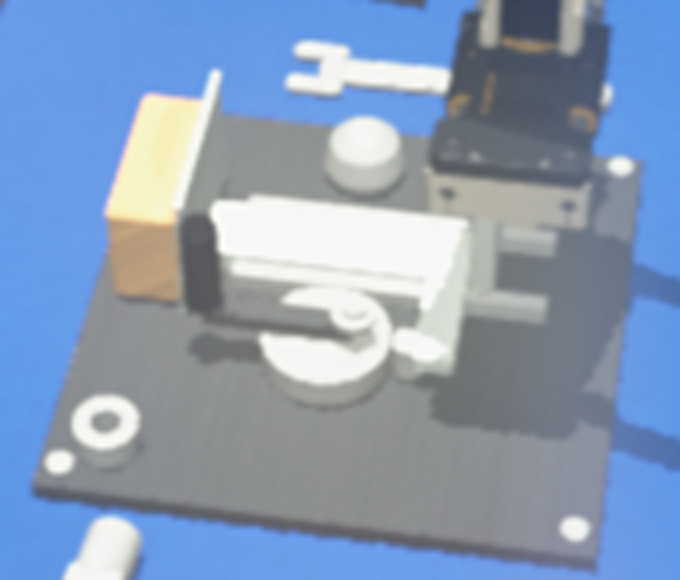

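The slide's nose is at the sheet. I'll push again a bit harder to confirm the hard stop.

Run:
```python
from m import *
import pickle
o=[np.pi,0,Y-np.pi]
x=F(robot.current_tcp_pos())[0]
for fs in (22,28):
    print(robot.move_linear(W(x+10,-30,57),o,speed=12,f_stop=fs),F(robot.current_tcp_pos()),robot.current_contact_force())
robot.move_linear(W(-125,-30,57),o,speed=80)
robot.move_linear(W(-125,-30,200),o,speed=150)
robot.move_ptp(W(-60,0,270),o)
d=robot.get_image("wrist"); pickle.dump(d,open("w6.pkl","wb")); cv2.imwrite("pics/w6.png",d["img"])
d=robot.get_image("side"); a=d["img"][170:315,230:400]; cv2.imwrite("pics/side6.png",cv2.resize(a,None,fx=4,fy=4,interpolation=cv2.INTER_CUBIC))
robot.move_ptp(W(100,0,260),o)
d=robot.get_image("wrist"); pickle.dump(d,open("w7.pkl","wb")); cv2.imwrite("pics/w7.png",d["img"])
print(robot.current_t())
```

```text
True [-73.04786686 -29.2326768 ] [-0.49418294 -0.0521751   0.31178673]
False [-72.45366434 -29.1162301 ] [-22.14695378  -5.66934721   8.847507  ]
26.5667
```

View pics/w7.png

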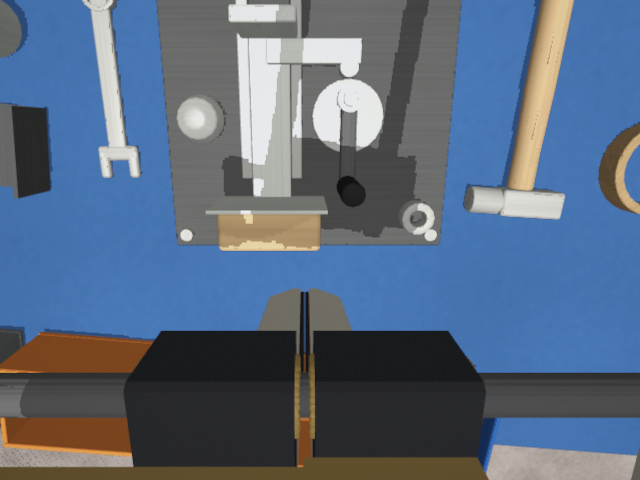

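View pics/side6.png

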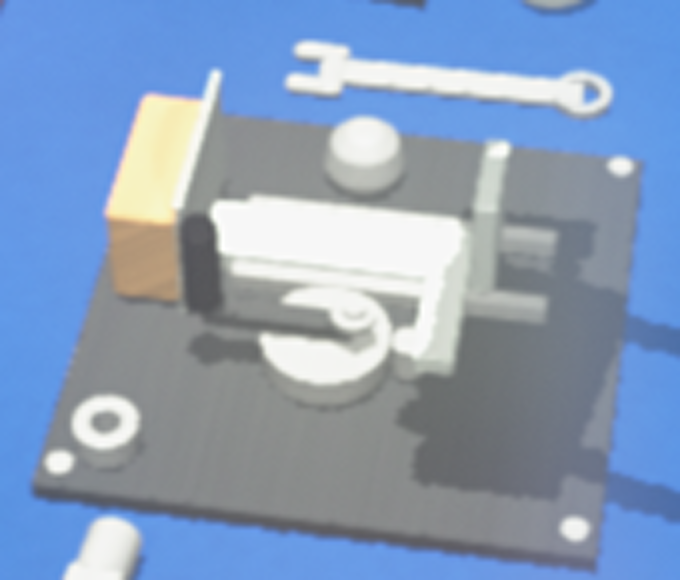

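Run:
```python
from m import *
import pickle
d=pickle.load(open("w7.pkl","rb")); cv2.imwrite("pics/w7z.png",cv2.resize(d["img"][0:260,190:450],None,fx=2.3,fy=2.3,interpolation=cv2.INTER_CUBIC))
d=pickle.load(open("w6.pkl","rb")); cv2.imwrite("pics/w6z.png",cv2.resize(d["img"][0:300,140:440],None,fx=2,fy=2,interpolation=cv2.INTER_CUBIC))
```

```text
(no output)
```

View pics/w7z.png

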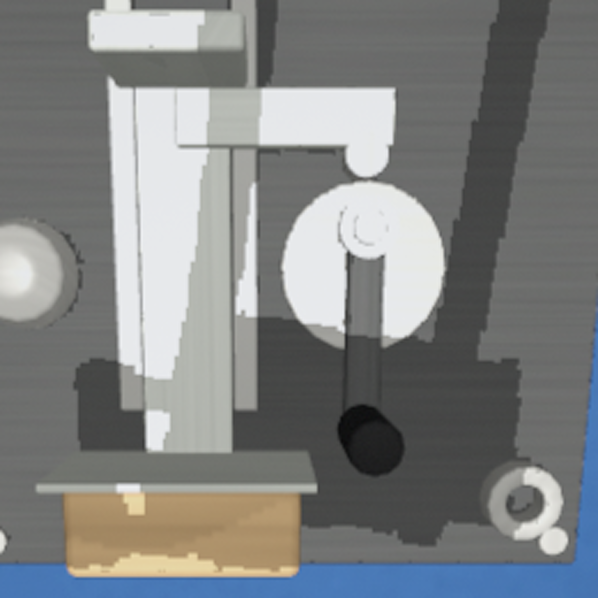

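View pics/w6z.png

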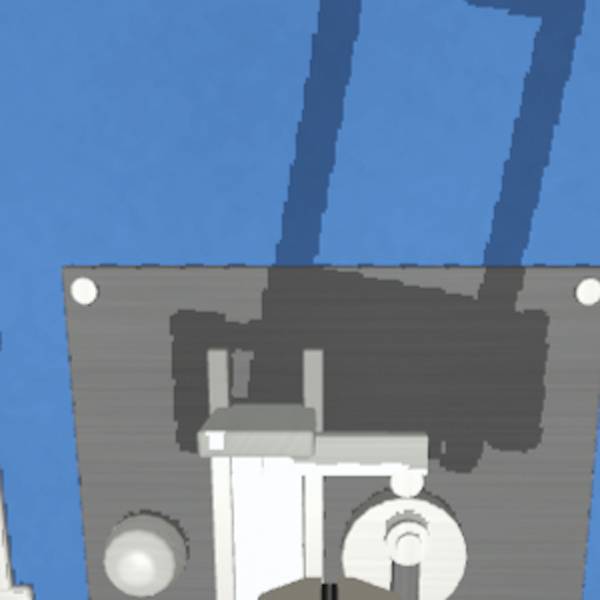

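Run:
```python
from m import *
import pickle
d=pickle.load(open("w7.pkl","rb")); z=lambda x,y:(190+(x+.5)/2.3-.5,(y+.5)/2.3-.5); G=lambda x,y,h:F(at_z(d,*z(x,y),h))
b=G(366,227,54);k=G(376,447,96);print("cam",b,k,np.arctan2(*(k-b)[::-1]))
h1=(G(347,262,44)+G(385,262,44))/2;h2=(G(344,395,44)+G(381,395,44))/2;print(np.arctan2(*(h2-h1)[::-1]))
print("roller front/cam rear",G(367,177,32),G(366,181,32),"plate rear,front top",G(166,11,85),G(166,50,85))
d6=pickle.load(open("w6.pkl","rb"));print("w6 rear top",F(at_z(d6,140+255/2,433/2,85)))
robot.move_ptp(W(-150,0,300),[np.pi,0,Y-np.pi]); print(robot.current_contact_force(),robot.current_t())
robot.hand_in()
```

```text
cam [-0.49241087 37.2409997 ] [73.74911322 38.53604111] 0.0174418574722289
0.0017798936214281666
roller front/cam rear [-19.93416816  39.3167542 ] [-18.50590812  38.97682977] plate rear,front top [-63.25473507 -31.14104818] [-52.08538741 -31.43618002]
w6 rear top [-62.34476663 -31.0503398 ]
[0.12635834 0.69430527 0.26999926] 27.5583
the job is handed in; nothing more can be done
```

The cam handle now points straight forward and the slide is fully home; I handed the job in at about 27.6 s, with the arm clear of everything. I pushed the knob round from about 2.46 rad with shut fingers, checked it, and only then pushed the slide's plate from behind.

**Cam angle:** before the slide push, the close wrist view gave 0.001 rad along the handle edges and -0.003 rad from bolt to knob. After the push it gave 0.002 and 0.017 rad. An earlier side-camera estimate of -0.08 rad disagreed, but that camera's calibration was several millimetres off in y.

**Slide travel:** the plate's rear face moved from about -91 mm to between -63.3 and -62.3 mm, which is about 28 mm. The fingertip moved only about 25.5 mm while pushing, which fits a start 1 to 2 mm forward plus lag in sensing contact.

**Hard stop:** pressing again at about 22 N moved the fingertip less than 1 mm, which I take to be give in the arm. In the pictures the nose is against the sheet, and a gap of about 1.5 mm remains between roller and cam, so the slide is on its hard stop rather than held by the cam.

**Loose things:** the ones visible in the last pictures looked undisturbed; I did not measure them.

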